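# Fill the jar tray and hold the spring clip open round its card

### The job

First complete the row in the wooden tray: stand the two small loose jars upright in its two empty pockets, one in each. Then take the spring clip by its handles, squeeze it wide open and bring it, lying level as it is, round the free upright side edge of the tray's card at about mid height, pointing straight at the card with one jaw on each side, the edge well inside the gape (one and a half to two centimetres) and midway between the jaws, nothing touching the card. Finish there still holding the clip squeezed open in the air, ready for a slip of paper; do not clip it on or let go, and leave everything else where it is.

Things in the scene. Friction and masses are not known exactly. Their poses are not given: they have to be found in the camera images.
- jar_a_center (a point): Centre (half-way up) of a small jar standing loose on the bench: round, 38 mm across, 42 mm high, axis z up. The three small jars are alike; this one is to be put in the tray.
- jar_b_center (a point): Centre (half-way up) of the other small loose jar to be put in the tray, same size (38 mm across, 42 mm high).
- jar_c_center (a point): Centre of the small jar that already stands in pocket 0 at the far end of the tray; stays there.
- pocket0 (a point): Centre of the floor of the tray's end pocket farthest from the card, already filled. The tray is a fixed wooden one with three pockets in a row along its y axis, 52 mm apart; axes as the tray: y along the row towards the card, z up. Each pocket is about 48 mm square inside, its floor 4 mm above the bench, its walls 6 mm high above that floor (10 mm above the bench); the tray is 62 mm wide across the row.
- pocket1 (a point): Centre of the floor of the middle pocket, empty. Axes as the tray.
- pocket2 (a point): Centre of the floor of the pocket nearest the card, empty. Axes as the tray.
- card_edge (a point): Middle of the free upright side edge of the stiff card, fixed to the tray, 58 mm above the bench. The card is 3 mm thick, 64 mm high (26 to 90 mm above the bench) and 85 mm long, and stands in the tray's y-z plane, on the line of the row. Axes as the tray: y points outwards from the card through this edge into free air (the card lies on the -y side), z up. The wooden cheeks that hold the card reach 46 mm above the bench and end 59 mm from this edge.
- clip_center (a point): Point on the hinge axis of the steel spring clip, half-way up its 30 mm. The clip lies loose on its side, hinge axis z upright: jaws towards its +x, handles towards its -x, opens sideways along y. It is about 93 mm long; the tips of the closed jaws are 46 mm from this point, the handle ends about 45 mm. The hinge barrel has a radius of 6 mm. Weight about 70 g.
- clip_grip (a point): Middle of the clip's handles, half-way up, 36 mm behind the hinge; same axes as clip_center. Here the handles measure about 42 mm over their outsides (along y) with the clip shut and 20 mm squeezed fully together; each handle is flat and 29 mm high, slopes outwards to its end by 0.3 rad when shut and is parallel to the clip's x when fully squeezed. About 4 N on each handle start to open it and 9 N open it fully against a stop; the jaws shut by themselves when released.
- clip_left (a joint): Opening angle of the clip's half on its +y side: 0 shut, 0.30 rad fully squeezed open against the stop (then the jaw tips stand about 26 mm apart, 0.2 rad gives 18 mm).
- clip_right (a joint): Opening angle of the half on the -y side, 0 shut to 0.30 rad open; coupled, always equal to the other.
- clip: The whole spring clip, same axes as clip_center, origin on the hinge axis at the underside, 15 mm below clip_center.
- tray: The fixed tray with pockets and card holder; origin under pocket 1's centre, on the bench.  Left of the bench, where the arm starts, stands a trolley with a medal tray and a raised push handle: move in from there well above it (0.2 m over the bench) before going down.
- jar_a: The jar of jar_a_center; origin at its underside.
- jar_b: The jar of jar_b_center; origin at its underside.
- tin: Bystander, to be left alone: closed hinged tin, 65x89x28 (mm); origin at the centre of its underside.
- medal: Bystander, to be left alone: octagonal cast medal lying flat, 90 across, 8 thick (mm); origin at the centre of its underside.
- weight: Bystander, to be left alone: brass ring weight, 42 across, 10 high (mm); origin at the centre of its underside.
- big_jar: Bystander, to be left alone: the one bigger jar, 43 across, 55 high (mm); origin at the centre of its underside.
- tweezers: Bystander, to be left alone: steel tweezers, 124 long, 9 high (mm); origin at the centre of its underside.
- scraper: Bystander, to be left alone: scraper, 118 long, 15 high (mm); origin at the centre of its underside.
- brush: Bystander, to be left alone: thin brush, 159 long, 10 high (mm); origin at the centre of its underside.
- syringe: Bystander, to be left alone: syringe lying down, 154 long, 20 high (mm); origin at the centre of its underside.
Things that resemble listed ones, but are neither listed nor needed, are in the scene too. What is shaped like the jar_b but purple is not meant.

How it is judged (in metres and radians):
On the way, in this order (a step that is already met when the one before it is completed fails the run):
1. both loose jars stand upright in the two empty pockets, released ((((x of jar_a_center in the frame of pocket1 between -0.008 and 0.008 m and y of jar_a_center in the frame of pocket1 between -0.008 and 0.008 m and z of jar_a_center in the frame of pocket1 between 0.014 and 0.026 m and angle between jar_a_center's own z axis and vertical below 0.12 rad) and (x of jar_b_center in the frame of pocket2 between -0.008 and 0.008 m and y of jar_b_center in the frame of pocket2 between -0.008 and 0.008 m and z of jar_b_center in the frame of pocket2 between 0.014 and 0.026 m and angle between jar_b_center's own z axis and vertical below 0.12 rad)) or ((x of jar_a_center in the frame of pocket2 between -0.008 and 0.008 m and y of jar_a_center in the frame of pocket2 between -0.008 and 0.008 m and z of jar_a_center in the frame of pocket2 between 0.014 and 0.026 m and angle between jar_a_center's own z axis and vertical below 0.12 rad) and (x of jar_b_center in the frame of pocket1 between -0.008 and 0.008 m and y of jar_b_center in the frame of pocket1 between -0.008 and 0.008 m and z of jar_b_center in the frame of pocket1 between 0.014 and 0.026 m and angle between jar_b_center's own z axis and vertical below 0.12 rad))) and x of jar_c_center in the frame of pocket0 between -0.008 and 0.008 m and y of jar_c_center in the frame of pocket0 between -0.008 and 0.008 m and z of jar_c_center in the frame of pocket0 between 0.014 and 0.026 m and angle between jar_c_center's own z axis and vertical below 0.12 rad and contact force between the fingers and jar_a below 0.2 N and contact force between the fingers and jar_b below 0.2 N), for 0.2 s.
2. the clip is squeezed open and lifted off the bench (value of joint each of clip_left, clip_right above 0.2 rad and height (world z) of clip_center above 0.04 m), for 0.2 s.
At the end, for the whole second after the job is handed in: Three jars upright, one per pocket (8 mm); fingers hold the clip in the air, still, open over 0.2 rad, level (0.2 rad) and in line with the card (0.25 rad); the edge is 12 to 38 mm ahead of the hinge, within 7 mm of the clip's middle and 20 mm of mid height; clip and fingers off card and tray ((((x of jar_a_center in the frame of pocket1 between -0.008 and 0.008 m and y of jar_a_center in the frame of pocket1 between -0.008 and 0.008 m and z of jar_a_center in the frame of pocket1 between 0.014 and 0.026 m and angle between jar_a_center's own z axis and vertical below 0.12 rad) and (x of jar_b_center in the frame of pocket2 between -0.008 and 0.008 m and y of jar_b_center in the frame of pocket2 between -0.008 and 0.008 m and z of jar_b_center in the frame of pocket2 between 0.014 and 0.026 m and angle between jar_b_center's own z axis and vertical below 0.12 rad)) or ((x of jar_a_center in the frame of pocket2 between -0.008 and 0.008 m and y of jar_a_center in the frame of pocket2 between -0.008 and 0.008 m and z of jar_a_center in the frame of pocket2 between 0.014 and 0.026 m and angle between jar_a_center's own z axis and vertical below 0.12 rad) and (x of jar_b_center in the frame of pocket1 between -0.008 and 0.008 m and y of jar_b_center in the frame of pocket1 between -0.008 and 0.008 m and z of jar_b_center in the frame of pocket1 between 0.014 and 0.026 m and angle between jar_b_center's own z axis and vertical below 0.12 rad))) and x of jar_c_center in the frame of pocket0 between -0.008 and 0.008 m and y of jar_c_center in the frame of pocket0 between -0.008 and 0.008 m and z of jar_c_center in the frame of pocket0 between 0.014 and 0.026 m and angle between jar_c_center's own z axis and vertical below 0.12 rad and value of joint each of clip_left, clip_right above 0.2 rad and x of card_edge in the frame of clip_center between 0.012 and 0.038 m and y of card_edge in the frame of clip_center between -0.007 and 0.007 m and z of card_edge in the frame of clip_center between -0.02 and 0.02 m and angle between the x axis of clip_center and the y axis of card_edge, either way round below 0.25 rad and angle between clip_center's own z axis and vertical below 0.2 rad and contact force between each of the fingers, clip and tray below 0.3 N and contact force between the fingers and clip above 2 N and height (world z) of clip_center above 0.03 m and linear speed of clip below 0.03 m/s); the arm keeps its last pose, push and grip.
It fails at once if a bystander is moved by more than 30 mm (distance of any of tin, medal, weight, big_jar, tweezers, scraper, brush, syringe from where it was at the start of the episode above 0.03 m).
It fails at once if the jar already in the tray is taken out (distance of jar_c_center from where it was at the start of the episode above 0.02 m).
It also fails if it takes over 61 s, if anything falls off the work surface, if the arm or the gripper's body presses on something with over 40 N, if the wrist force passes 120 N, or if a joint passes its speed limit or range.

### The arm

A 6-joint arm with a two-finger parallel gripper is mounted at the origin on a cart in front of the work surface, level with it; the furniture and walls round the work are solid. World frame = base frame: x ahead of the robot, y to its left, z up, the work surface at z = 0. Lengths are in m, angles in degrees, forces in N, time in s.
With the tool pointing down it reaches from about 0.325 to 0.85 m from the base axis. Payload 4.4 kg.
Tool frame: the origin (TCP) lies at the very end of the fingers, on their centre line; the grasp point (between the pads) lies 19 mm behind it (ctrl.grasp_offset is the distance from the TCP to the grasp point, in m); z points along the fingers, y is the direction in which the jaws open and shut (so a half turn about z gives the same grasp; the last joint's range is limited). The gripper opens to 94 mm and grips with 3 to 60 N. Pads are 16 mm wide; open, the fingers measure 119 mm over their backs; the gripper's body (75 mm by 177 mm) begins 78 mm behind the grasp point.
Start: joints at [-82.821, 11.837, 88.321, -0, 79.842, -8.623], TCP at [0.157, -0.553, 0.205] pointing down, gripper open.
Joint ranges: [-156.59, 156.59], [-49.26, 127.26], [12.9, 141.05], [-63.56, 243.56], [4.71, 150.69], [-161.64, 161.64]. Speed limits (degrees/s): [159.86, 159.86, 180, 180, 180, 180].

### API

Orientations are given as [roll, pitch, yaw] about the fixed x, y, z axes, in that order (R = Rz(yaw) Ry(pitch) Rx(roll)).
In Python, from bench import ctrl, cams gives the robot as it stands.
- The arm moves only by the shell command python3 -m jog 'ROWS' [OPENING] [FORCE]. ROWS is JSON, a list of rows, each an object of numbers: "dx", "dy", "dz": the shift along the tool's x, y, z in cm; "yaw": the turn about the tool's z in rad. A call has 1 to 12 rows; each row is the pose to reach, as a shift and turn from the pose commanded when the call began, along the tool's axes at that moment; what a row does not reach only later rows make up. A row lasts 1/8 s, in which the tool goes at most 62.5 mm and 10.7 degrees, less where a joint would pass 70% of its speed; a pose out of reach is approached as far as the arm can. A call with a gripper value outside its range is refused whole. OPENING is the closure in counts, from 0 (fully open) to 255 (shut), set as the call begins (- or left out, the last holds). The fingers move at their own pace and stop on an object; FORCE is the grip in N (left out, the last holds). Time passes only in rows, so rows that repeat a pose let the fingers close. It gives the time, the measured TCP pose, the force and the opening at its end, in the units of the state.
- ctrl.get_obs(): the state, without advancing time (a new reading comes with each control period).
- cams.capture(name): name is "side" or "top"; returns the picture (384x512x3 uint8, blue, green, red); there is no depth.
- cams.get_calibration(name): a dict with "camera_matrix" (3x3 intrinsics, pixels), "k1" (the pictures are not rectified: a ray, as slopes to the right and down, at radius r is drawn at 1 + k1 r^2 times it, then the intrinsics apply), "view" (4x4, takes a point from world to camera coordinates). Camera axes: x right, y down, z forward; pixel columns grow to the right and rows downward; lengths in m; the calibration is good to about 2 mm. A picture is of the moment at which its call begins. get_calibration takes no time and is no camera call.
- ctrl.finish_job(): hands the job in, once; it reports no verdict.
The state is a dict: "time_s": time; "q": joint angles; "dq": joint speeds; "joint_torque": joint torques, N m; "tool_pos": TCP position; "orientation": TCP orientation; "force": force on the tool from outside, world axes, zero at the start; "moment": the same for the moment, N m; "opening": finger opening in m.
Only numpy, scipy, OpenCV 4.12 (cv2) and the standard library are available. Lean on these libraries where they do the work, as an engineer would, in place of code of your own. Each camera call takes 0.05 s, during which the arm holds its last target.

## Working session

There is one attempt and no reset: what is moved stays moved. The work goes in short steps, Python scripts to look and compute and a shell command to move; the robot and the scene stay as the last step left them, time stands still between calls to the robot, and variables do not carry over. Pictures are saved under pics/ and viewed, and the job is handed in when it is done.

```bash
ls; mkdir -p pics; python3 - <<'E'
from bench import ctrl,cams
import cv2,numpy as np
for n in("side","top"):
    im=cams.capture(n); cv2.imwrite(f"pics/{n}0.png",im)
    c=cams.get_calibration(n); print(n,np.round(c["camera_matrix"],1).tolist(),c["k1"],np.round(c["view"],4).tolist())
print(ctrl.get_obs())
E
```

```text
pics
side [[472.3, 0.0, 255.3], [0.0, 472.3, 189.7], [0.0, 0.0, 1.0]] 0.06914926845754328 [[-0.9858, -0.1671, -0.0159, 0.5188], [-0.0665, 0.4757, -0.8771, 0.1361], [0.1542, -0.8636, -0.48, 1.412], [0.0, 0.0, 0.0, 1.0]]
top [[417.3, 0.0, 257.3], [0.0, 417.3, 194.0], [0.0, 0.0, 1.0]] -0.14520867357196363 [[-0.0104, -0.9999, -0.0109, -0.0457], [-0.9963, 0.0113, -0.085, 0.531], [0.0852, 0.01, -0.9963, 1.2383], [0.0, 0.0, 0.0, 1.0]]
{'time_s': 0.1, 'q': array([-8.28198122e+01,  1.18797184e+01,  8.83953317e+01, -1.28788002e-03,
        7.98438011e+01, -8.62312808e+00]), 'dq': array([-0.05676203, -0.12821979, -0.20072189,  0.07466058, -0.06951071,
       -0.10554171]), 'joint_torque': array([ 2.79341029e-04, -3.71862388e+01, -2.82293075e+01,  7.00959773e-02,
        3.11751093e-02, -5.91208141e-05]), 'tool_pos': array([ 0.15648081, -0.55253348,  0.20441408]), 'orientation': array([-1.79882302e+02, -1.65669801e-02,  1.58035273e+01]), 'force': array([0.19405637, 0.00766824, 0.33332975]), 'moment': array([ 0.01026829, -0.00068138, -0.04494761]), 'opening': 0.09421026126763003}
```

View pics/top0.png

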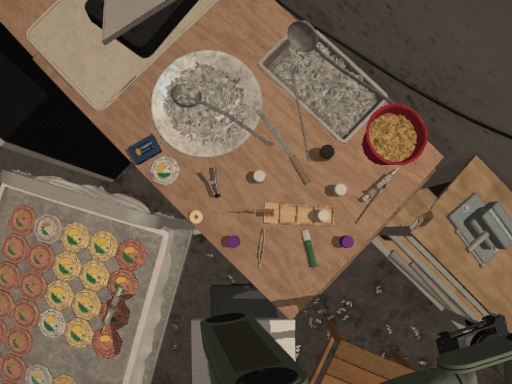

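View pics/side0.png

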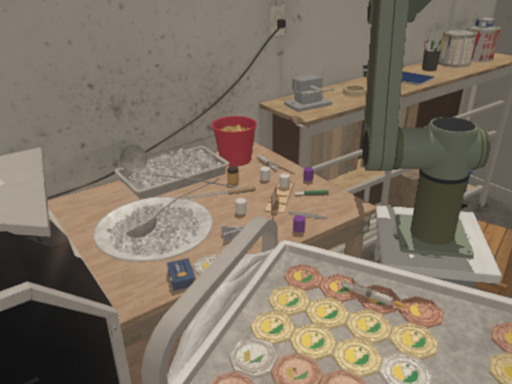

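The top view shows white-capped jars at (259,176), (340,189) and, in the tray, (323,215). There are purple ones at (233,241) and (346,241). The clip is at (210,183), and the card sticks out left of the tray at about (245,212). I'll enlarge these areas to confirm.

```bash
python3 - <<'E'
import cv2
im=cv2.imread("pics/top0.png"); cv2.imwrite("pics/top0c.png",cv2.resize(im[135:265,185:365],None,fx=4.4,fy=4.4,interpolation=cv2.INTER_CUBIC))
im=cv2.imread("pics/side0.png"); cv2.imwrite("pics/side0c.png",cv2.resize(im[145:265,190:350],None,fx=5,fy=5,interpolation=cv2.INTER_CUBIC))
E
```

```text
(no output)
```

View pics/top0c.png

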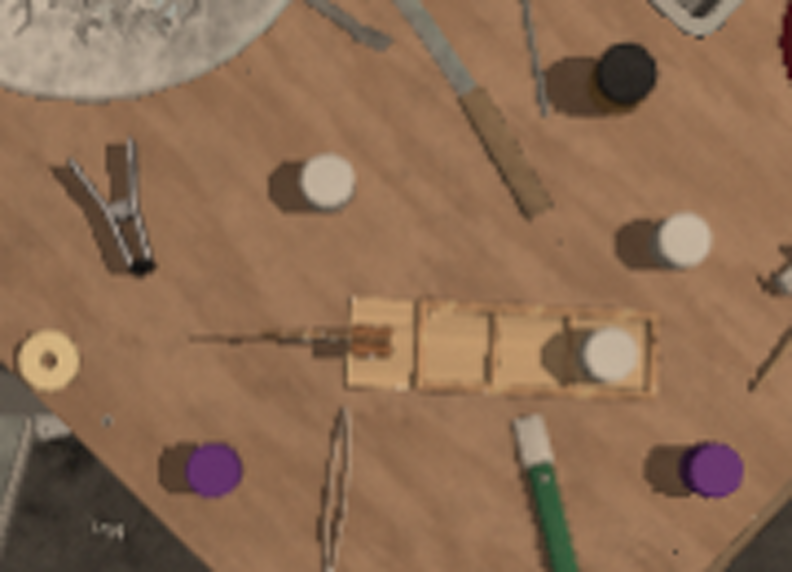

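View pics/side0c.png

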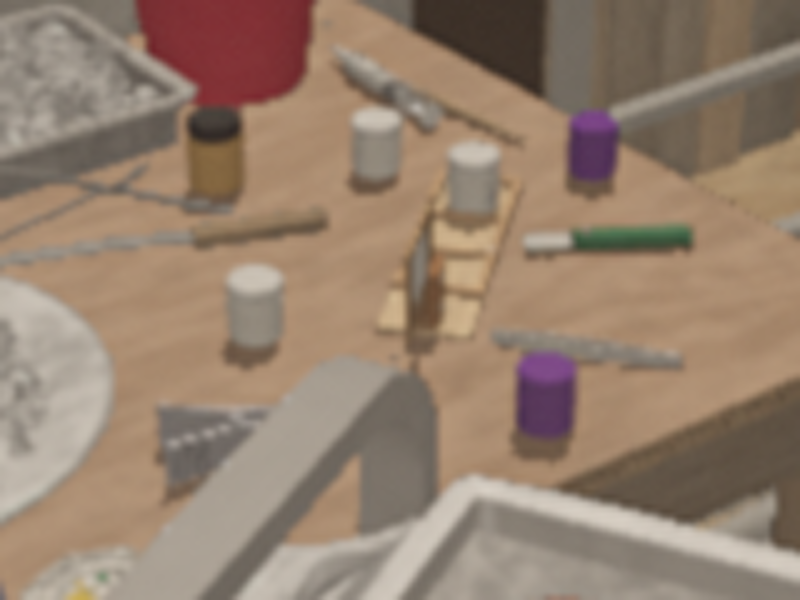

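Candidates for the small loose jars: white at top (259,176) and (340,189). The purple ones at (233,241) and (346,241) are excluded by the text, the black-lidded one at (326,152) is the big jar, and the white one at (323,215) is already in pocket 0. The crop confirms this. The clip's dark jaw tips are at about (217,195), its hinge at (213,183), and its handles spread upward. Next I'll measure positions.

```bash
cat > h.py <<'E'
import cv2,numpy as np
from bench import ctrl,cams
def ray(n,px):
    c=cams.get_calibration(n);K=c["camera_matrix"];d=np.array([(px[0]-K[0,2])/K[0,0],(px[1]-K[1,2])/K[1,1]])
    rd=np.hypot(*d);r=rd
    for _ in range(30): r=rd/(1+c["k1"]*r*r)
    d=d*(r/rd); V=np.array(c["view"]);R=V[:3,:3];o=-R.T@V[:3,3]
    return o,R.T@np.array([d[0],d[1],1.])
def onz(n,px,z):
    o,d=ray(n,px);return o+d*(z-o[2])/d[2]
def tri(a,b):
    o1,d1=ray("top",a);o2,d2=ray("side",b)
    t=np.linalg.lstsq(np.c_[d1,-d2],o2-o1,rcond=None)[0];p=o1+d1*t[0];q=o2+d2*t[1];return (p+q)/2,np.linalg.norm(p-q)
def proj(n,P):
    c=cams.get_calibration(n);K=c["camera_matrix"];p=(np.array(c["view"])@np.r_[P,1])[:3];s=p[:2]/p[2];s=s*(1+c["k1"]*s@s);return np.array([K[0,0]*s[0]+K[0,2],K[1,1]*s[1]+K[1,2]])
def blobs(im,mask,box=None,mn=20):
    m=mask.astype(np.uint8)
    n,l,s,c=cv2.connectedComponentsWithStats(m)
    return [(c[i],s[i]) for i in range(1,n) if s[i][4]>=mn and (box is None or (box[0]<c[i][0]<box[2] and box[1]<c[i][1]<box[3]))]
E
python3 - <<'E'
from h import *
im=cv2.imread("pics/top0.png").astype(int)
hsv=cv2.cvtColor(im.astype(np.uint8),cv2.COLOR_BGR2HSV)
m=(hsv[...,1]<45)&(hsv[...,2]>150)
for c,s in blobs(im,m,(240,165,360,230)): 
    P=onz("top",c,.042);print("cap",c,s,P.round(4), proj("side",[P[0],P[1],.021]).round(1))
pj=lambda x,y:(185+(x+.5)/4.4-.5,135+(y+.5)/4.4-.5)
# tray rim corners crop, z=.010
for p in[(655,395),(657,312),(418,300),(413,388),(492,310),(490,390)]:
    print("rim",p,onz("top",pj(*p),.010).round(4))
for p in[(350,297),(346,386)]: print("base",p,onz("top",pj(*p),.010).round(4))
print("card edge top",onz("top",pj(190,337),.09).round(4),"cardinner",onz("top",pj(350,341),.09).round(4))
for nm,p,z in[("tip",(143,262),.03),("hinge",(122,210),.03),("hL",(70,162),.03),("hR",(130,142),.03)]: print(nm,onz("top",pj(*p),z).round(4))
E
```

```text
rim (655, 395) [ 0.4363 -0.2821  0.01  ]
rim (657, 312) [ 0.4937 -0.2849  0.01  ]
rim (418, 300) [ 0.504 -0.119  0.01 ]
rim (413, 388) [ 0.4433 -0.1147  0.01  ]
rim (492, 310) [ 0.4965 -0.1701  0.01  ]
rim (490, 390) [ 0.4412 -0.1678  0.01  ]
base (350, 297) [ 0.5066 -0.0719  0.01  ]
base (346, 386) [ 0.4452 -0.0685  0.01  ]
card edge top [0.4765 0.0326 0.09  ] cardinner [ 0.4728 -0.0711  0.09  ]
tip [0.5309 0.0694 0.03  ]
hinge [0.5668 0.0838 0.03  ]
hL [0.6006 0.1198 0.03  ]
hR [0.6139 0.0783 0.03  ]
```

```bash
python3 - <<'E'
from h import *
im=cv2.imread("pics/top0.png");hsv=cv2.cvtColor(im,cv2.COLOR_BGR2HSV)
for p in[(259,176),(340,189),(323,215)]: print(hsv[p[1],p[0]])
m=(hsv[...,1]<60)&(hsv[...,2]>130)
for c,s in blobs(im,m,(240,165,360,230)): 
    P=onz("top",c,.042 if c[1]<205 else .046);print("cap",c.round(1),s,P.round(4))
s_=cv2.imread("pics/side0.png");hs=cv2.cvtColor(s_,cv2.COLOR_BGR2HSV)
m=(hs[...,1]<60)&(hs[...,2]>110)
for c,s in blobs(s_,m,(225,160,300,220)): print("side",c.round(1),s)
u=cv2.resize(im[195:232,225:340],None,fx=6.9,fy=6.9,interpolation=cv2.INTER_CUBIC);cv2.imwrite("pics/t1.png",u)
u=cv2.resize(im[160:205,190:240],None,fx=12,fy=12,interpolation=cv2.INTER_CUBIC);cv2.imwrite("pics/t2.png",u)
E
```

```text
[ 16  49 191]
[ 17  50 194]
[ 16  51 195]
cap [259.1 175.9] [254 171  11  11 104] [ 0.5832 -0.0574  0.042 ]
cap [340. 189.] [335 184  11  12 101] [ 0.5411 -0.299   0.042 ]
cap [323.  215.1] [318 210  11  11 104] [ 0.4639 -0.2455  0.046 ]
side [266.2 168.2] [257 154  22  27 230]
side [284.3 179.6] [279 173  11  15 133]
side [229.3 185.6] [223 184  13   4  23]
side [299.7 192.6] [295 191  10   4  36]
side [240.5 205.4] [235 198  12  17 168]
```

View pics/t1.png

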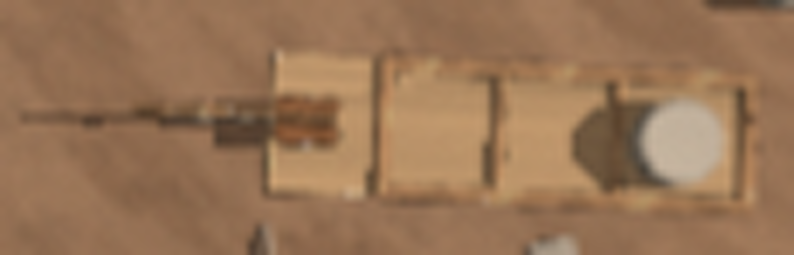

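View pics/t2.png

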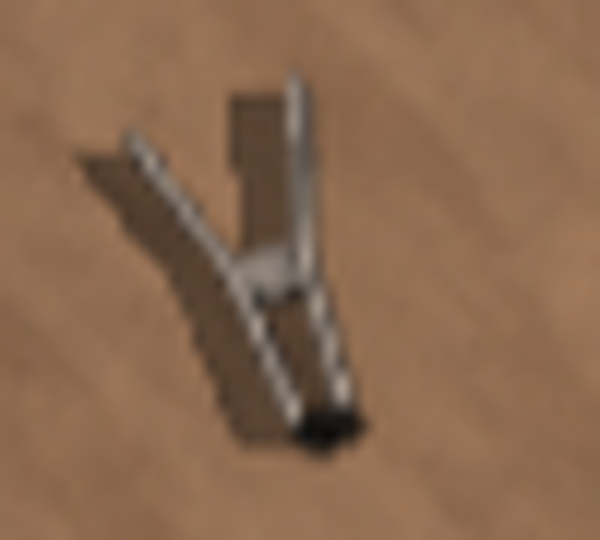

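```bash
python3 - <<'E'
from h import *
pt=lambda x,y:(225+(x+.5)/6.9-.5,195+(y+.5)/6.9-.5)
pc=lambda x,y:(190+(x+.5)/12-.5,160+(y+.5)/12-.5)
for nm,p,z in[("rimTR",(757,77),.01),("rimBR",(753,208),.01),("rimTL",(378,57),.01),("rimBL",(370,197),.01),("div12",(492,132),.01),("div01",(612,140),.01),("divEnd",(742,143),.01),("div2",(380,125),.01),("baseTL",(273,52),.01),("baseBL",(266,195),.01),("edge",(21,116),.09),("edge mid",(21,116),.058)]: print(nm,onz("top",pt(*p),z).round(4))
for nm,p,z in[("tip",(328,445),.03),("hinge",(270,270),.03),("hL",(130,135),.03),("hR",(294,75),.03),("jL",(295,415),.03),("jR",(347,400),.03),("kL",(236,272),.03),("kR",(308,270),.03)]: print(nm,onz("top",pc(*p),z).round(4))
for P in[(.5832,-.0574,.021),(.5411,-.299,.021),(.4639,-.2455,.025)]: print(proj("side",P).round(1))
print(cams.get_calibration("top")["view"][:3,:3].T@-cams.get_calibration("top")["view"][:3,3])
E
```

```text
rimTR [ 0.4931 -0.2859  0.01  ]
rimBR [ 0.4352 -0.2828  0.01  ]
rimTL [ 0.5039 -0.1182  0.01  ]
rimBL [ 0.4423 -0.1138  0.01  ]
div12 [ 0.4702 -0.168   0.01  ]
div01 [ 0.4661 -0.2209  0.01  ]
divEnd [ 0.464  -0.2786  0.01  ]
div2 [ 0.4739 -0.1186  0.01  ]
baseTL [ 0.5067 -0.0719  0.01  ]
baseBL [ 0.4437 -0.0681  0.01  ]
edge [0.476  0.0331 0.09  ]
edge mid [0.4774 0.0357 0.058 ]
tip [0.5234 0.0702 0.03  ]
hinge [0.5678 0.0847 0.03  ]
hL [0.6025 0.1203 0.03  ]
hR [0.6172 0.0787 0.03  ]
jL [0.5311 0.0785 0.03  ]
jR [0.5347 0.0654 0.03  ]
kL [0.5674 0.0933 0.03  ]
kR [0.5676 0.0751 0.03  ]
[240.9 205.5]
[264.8 173.3]
[283.9 180.3]
[ 0.42314779 -0.06403633  1.278391  ]
```

```bash
python3 - <<'E'
from h import *
im=cv2.imread("pics/top0.png");hsv=cv2.cvtColor(im,cv2.COLOR_BGR2HSV)
for p in[(268,205),(288,213),(305,215),(250,200),(232,211),(240,211)]: print(p,hsv[p[1],p[0]])
sub=hsv[195:232,255:340]
# edge rows of tray per column: gradient of V+G at top and bottom
g=im[:,:,1].astype(float)
for x in range(266,334,8):
    col=g[196:232,x-1:x+2].mean(1);d=np.diff(col);print(x,"top",196+np.argmax(d[:14])+.5,"bot",196+18+np.argmin(d[18:])+.5, col.round().astype(int).tolist())
print("card");
for x in range(226,262,3): print(x,g[204:220,x].astype(int).tolist())
E
```

```text
(268, 205) [ 16 113 185]
(288, 213) [ 16 111 191]
(305, 215) [ 15 112 191]
(250, 200) [ 13 112 155]
(232, 211) [ 13 111 126]
(240, 211) [ 13 118 119]
266 top 202.5 bot 222.5 [115, 112, 111, 109, 107, 107, 126, 147, 148, 146, 151, 153, 127, 85, 90, 82, 70, 80, 87, 85, 113, 140, 143, 147, 150, 154, 126, 96, 114, 118, 115, 114, 108, 102, 104, 108]
274 top 203.5 bot 223.5 [119, 119, 119, 118, 119, 119, 119, 135, 151, 146, 148, 153, 144, 123, 120, 130, 133, 127, 121, 126, 137, 143, 144, 146, 150, 153, 153, 136, 116, 115, 112, 112, 112, 109, 106, 103]
282 top 203.5 bot 222.5 [113, 113, 113, 114, 114, 110, 99, 109, 121, 123, 134, 139, 141, 140, 145, 151, 152, 148, 144, 144, 144, 143, 143, 145, 146, 134, 122, 105, 96, 111, 110, 112, 116, 116, 114, 111]
290 top 203.5 bot 222.5 [108, 108, 105, 105, 105, 106, 107, 107, 116, 123, 130, 139, 141, 143, 143, 148, 153, 151, 148, 147, 148, 147, 145, 147, 148, 141, 128, 110, 103, 115, 116, 115, 115, 118, 118, 117]
298 top 206.5 bot 223.5 [112, 114, 113, 111, 109, 109, 110, 105, 112, 111, 111, 125, 124, 125, 124, 126, 134, 142, 142, 141, 138, 133, 137, 
[... 1153 characters left out ...]
, 109, 111, 90, 86, 107, 109, 105, 103, 107, 113, 117]
238 [109, 109, 110, 107, 105, 105, 105, 86, 64, 91, 109, 104, 103, 105, 105, 105]
241 [104, 107, 108, 107, 106, 107, 109, 91, 85, 103, 103, 104, 107, 106, 106, 104]
244 [110, 108, 106, 105, 106, 102, 93, 77, 87, 107, 107, 104, 104, 102, 106, 108]
247 [117, 115, 114, 110, 107, 98, 84, 64, 78, 104, 109, 107, 107, 103, 102, 103]
250 [117, 117, 117, 116, 115, 109, 100, 88, 64, 91, 111, 108, 107, 107, 106, 106]
253 [118, 118, 119, 119, 116, 104, 95, 96, 77, 89, 112, 116, 114, 112, 109, 108]
256 [116, 116, 115, 116, 117, 99, 99, 100, 64, 68, 67, 67, 93, 114, 114, 115]
259 [105, 108, 110, 112, 114, 96, 82, 85, 70, 68, 66, 66, 90, 109, 112, 113]
```

```bash
python3 - <<'E'
from h import *
for y in(.033,-.026,-.052):
    for z in(.026,.09): print(y,z,proj("side",[.478+(y-.033)*.05,y,z]).round(1),proj("top",[.478+(y-.033)*.05,y,z]).round(1))
im=cv2.imread("pics/side0.png");cv2.imwrite("pics/s1.png",cv2.resize(im[165:225,255:305],None,fx=10,fy=10,interpolation=cv2.INTER_CUBIC))
E
```

```text
0.033 0.026 [268.9 221.5] [229.4 211.7]
0.033 0.09 [268.9 203.4] [227.6 210.7]
-0.026 0.026 [272.5 211.6] [249.  212.4]
-0.026 0.09 [272.5 194. ] [248.3 211.5]
-0.052 0.026 [274.  207.5] [257.7 212.8]
-0.052 0.09 [274. 190.] [257.4 211.9]
```

View pics/s1.png

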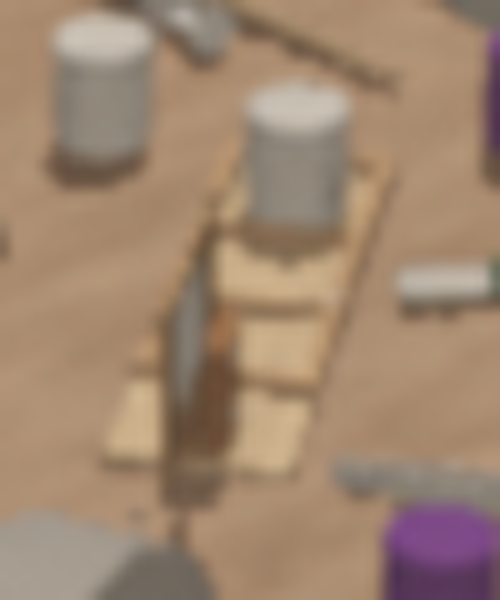

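The thin line at top x=228–244 is the card's shadow on the bench, since the jar shadows also fall to image left. The card itself starts near top x≈244 and side x≈271.7. I'll zoom in to refine its edge.

```bash
python3 - <<'E'
from h import *
im=cv2.imread("pics/top0.png");cv2.imwrite("pics/t3.png",cv2.resize(im[200:225,225:277],None,fx=15,fy=15,interpolation=cv2.INTER_NEAREST))
im=cv2.imread("pics/side0.png");cv2.imwrite("pics/s2.png",cv2.resize(im[182:222,262:290],None,fx=14,fy=14,interpolation=cv2.INTER_NEAREST))
E
```

```text
(no output)
```

View pics/t3.png

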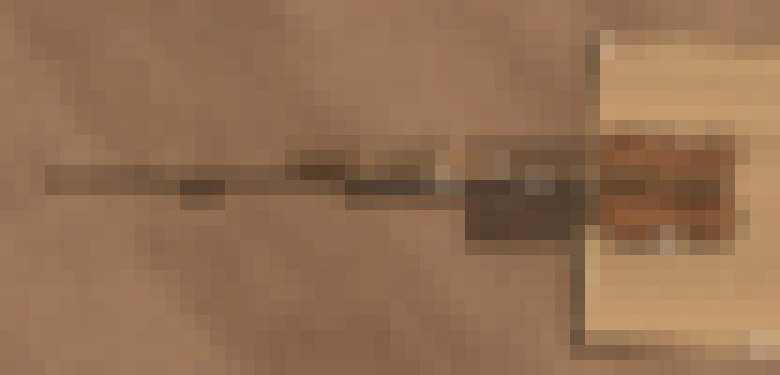

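View pics/s2.png

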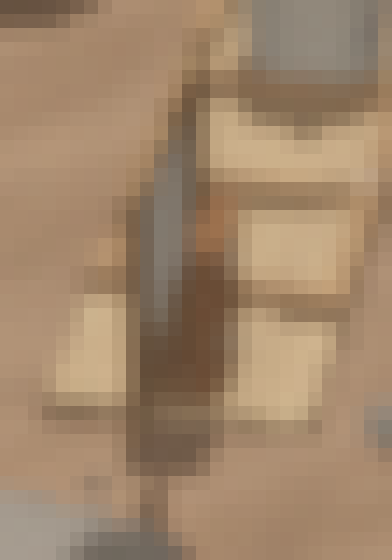

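```bash
python3 - <<'E'
from h import *
print(onz("top",(243.6,210.5),.09).round(4))
print(tri((243.6,210.5),(271.3,195.8)))
for y in(-.005,-.01,-.015): print(y,proj("side",[.475,y,.09]).round(1),proj("side",[.475,y,.026]).round(1),proj("top",[.476,y,.09]).round(1))
print("cheek end z46",onz("top",(225+600/15-.5,212.),.046).round(4), onz("top",(225+735/15-.5,212.),.046).round(4))
print("cheek rows",onz("top",(268,200+135/15-.5),.046).round(4),onz("top",(268,200+240/15-.5),.046).round(4))
print("far card", tri((270,212),(276.2,187.5)))
E
```

```text
[ 0.4781 -0.0126  0.09  ]
(array([ 0.47750713, -0.01265697,  0.09072072]), np.float64(0.001077466194657833))
-0.005 [271.6 197.3] [271.6 215.1] [241.  211.3]
-0.01 [271.8 196.5] [271.8 214.2] [242.7 211.2]
-0.015 [272.  195.7] [272.  213.4] [244.5 211.2]
cheek end z46 [ 0.475  -0.0724  0.046 ] [ 0.4747 -0.099   0.046 ]
cheek rows [ 0.4852 -0.0828  0.046 ] [ 0.4646 -0.0826  0.046 ]
far card (array([ 0.47246838, -0.08804752,  0.07971128]), np.float64(0.0018974878950817557))
```

Measured so far, all consistent across the two views and the given sizes:

| Item | Position or heading |
|---|---|
| Jar A | (.583, -.057) |
| Jar B | (.541, -.299) |
| Pocket 1 | ≈ (.468, -.1945) |
| Pocket 2 | ≈ (.471, -.1425) |
| Card edge | ≈ (.4775, -.0128) |
| Clip hinge | (.568, .085) |
| Clip heading | 199° |

I'll start with jar B.

```bash
cat > go.py <<'E'
import sys
from h import *
from scipy.spatial.transform import Rotation as Ro
o=ctrl.get_obs();R=Ro.from_euler("xyz",o["orientation"],degrees=True).as_matrix()
print("t",o["time_s"],"pos",o["tool_pos"].round(4),"ori",o["orientation"].round(2),"op",round(o["opening"],4),"F",o["force"].round(1))
if len(sys.argv)>1:
    x,y,z,yaw=map(float,sys.argv[1:5]);d=R.T@(np.array([x,y,z])-o["tool_pos"])*100
    print("dx dy dz cm",d.round(2),"yaw",round(float(-np.radians((yaw-o["orientation"][2]+180)%360-180)),3))
E
python3 go.py .5411 -.299 .2 87
```

```text
t 0.1 pos [ 0.1565 -0.5525  0.2044] ori [-1.7988e+02 -2.0000e-02  1.5800e+01] op 0.0942 F [0.2 0.  0.3]
dx dy dz cm [ 43.91 -13.92   0.48] yaw -1.243
```

```bash
python3 -m jog '[{"dx":5,"dy":-1.6,"dz":0,"yaw":-0.15},{"dx":10,"dy":-3.2,"dz":0,"yaw":-0.3},{"dx":15,"dy":-4.8,"dz":0,"yaw":-0.45},{"dx":20,"dy":-6.3,"dz":0,"yaw":-0.6},{"dx":25,"dy":-7.9,"dz":0,"yaw":-0.75},{"dx":30,"dy":-9.5,"dz":0.2,"yaw":-0.9},{"dx":35,"dy":-11.1,"dz":0.3,"yaw":-1.05},{"dx":40,"dy":-12.7,"dz":0.4,"yaw":-1.15},{"dx":43.9,"dy":-13.9,"dz":0.5,"yaw":-1.243},{"dx":43.9,"dy":-13.9,"dz":0.5,"yaw":-1.243},{"dx":43.9,"dy":-13.9,"dz":0.5,"yaw":-1.243}]' 80 20; python3 go.py .5411 -.299 .012 87
```

```text
time_s: 1.48
tool_pos: [0.5404, -0.3, 0.1998]
orientation: [-179.9, -0.0, 87.0]
force: [0.6, -0.5, 0.4]
opening: 0.0643
t 1.475 pos [ 0.5404 -0.3     0.1998] ori [-1.7991e+02 -2.0000e-02  8.7000e+01] op 0.0643 F [ 0.6 -0.5  0.4]
dx dy dz cm [ 0.09  0.09 18.78] yaw -0.0
```

```bash
python3 -m jog '[{"dx":0.1,"dy":0.1,"dz":4},{"dx":0.1,"dy":0.1,"dz":8},{"dx":0.1,"dy":0.1,"dz":12},{"dx":0.1,"dy":0.1,"dz":15.5},{"dx":0.1,"dy":0.1,"dz":17.5},{"dx":0.1,"dy":0.1,"dz":18.6},{"dx":0.1,"dy":0.1,"dz":18.6}]'; python3 - <<'E'
from h import *
cv2.imwrite("pics/t5.png",cv2.resize(cams.capture("side")[120:260,190:350],None,fx=5,fy=4.2,interpolation=cv2.INTER_CUBIC))
E
```

```text
schema error: expected keys dx, dy, dz, yaw
```

View pics/t5.png

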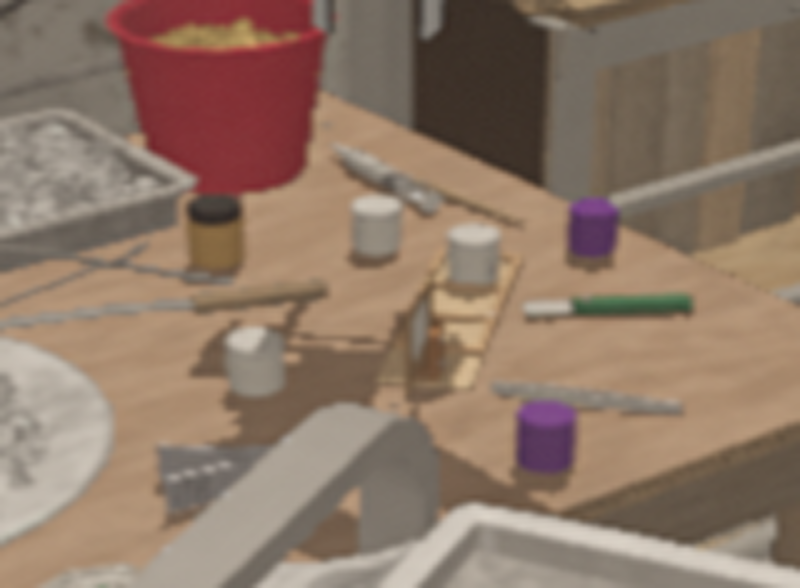

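The call was refused because each row also needs a yaw, so the arm didn't move. The picture shows the scene undisturbed.

```bash
python3 -m jog '[{"dx":0.1,"dy":0.1,"dz":4,"yaw":0},{"dx":0.1,"dy":0.1,"dz":8,"yaw":0},{"dx":0.1,"dy":0.1,"dz":12,"yaw":0},{"dx":0.1,"dy":0.1,"dz":15.5,"yaw":0},{"dx":0.1,"dy":0.1,"dz":17.5,"yaw":0},{"dx":0.1,"dy":0.1,"dz":18.6,"yaw":0},{"dx":0.1,"dy":0.1,"dz":18.6,"yaw":0}]'; python3 - <<'E'
from h import *
cv2.imwrite("pics/t6.png",cv2.resize(cams.capture("side")[100:240,190:350],None,fx=5,fy=4.2,interpolation=cv2.INTER_CUBIC))
E
```

```text
time_s: 2.4
tool_pos: [0.542, -0.2994, 0.0145]
orientation: [-180.0, -0.0, 87.0]
force: [-0.8, -0.4, 0.5]
opening: 0.0643
```

View pics/t6.png

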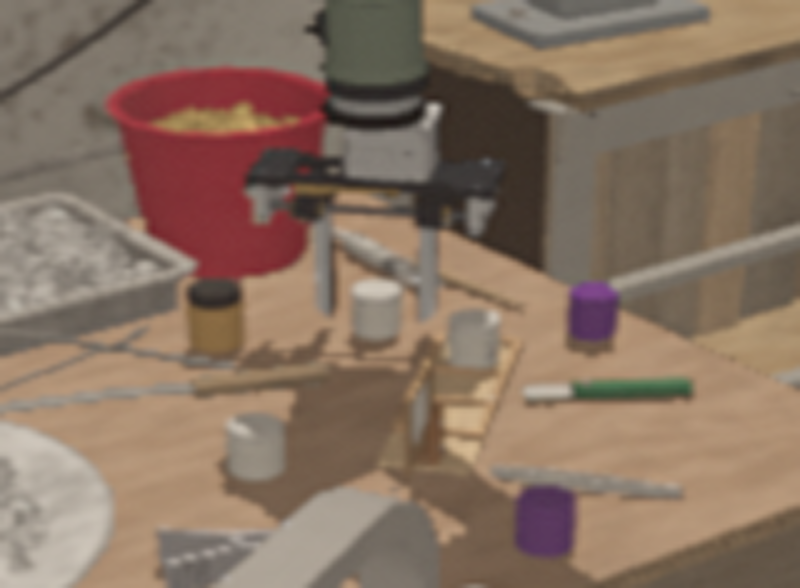

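Side view: the fingers straddle jar B evenly, at (325,300) and (428,305) in the crop with the jar at (376,310). Closing and lifting.

```bash
python3 -m jog '[{"dx":0,"dy":0,"dz":0,"yaw":0},{"dx":0,"dy":0,"dz":0,"yaw":0},{"dx":0,"dy":0,"dz":0,"yaw":0},{"dx":0,"dy":0,"dz":0,"yaw":0},{"dx":0,"dy":0,"dz":0,"yaw":0},{"dx":0,"dy":0,"dz":-2,"yaw":0},{"dx":0,"dy":0,"dz":-5,"yaw":0},{"dx":0,"dy":0,"dz":-8.5,"yaw":0},{"dx":0,"dy":0,"dz":-8.5,"yaw":0}]' 255 20; python3 go.py .468 -.1945 .10 87
```

```text
time_s: 3.58
tool_pos: [0.5449, -0.301, 0.1042]
orientation: [179.6, 0.3, 87.0]
force: [-0.4, 0.1, 0.5]
opening: 0.0372
t 3.575 pos [ 0.5449 -0.301   0.1042] ori [179.57   0.28  87.02] op 0.0372 F [-0.4  0.1  0.5]
dx dy dz cm [10.24 -8.24  0.31] yaw 0.0
```

```bash
python3 -m jog '[{"dx":2,"dy":-1.7,"dz":0,"yaw":0},{"dx":5,"dy":-4.1,"dz":0,"yaw":0},{"dx":8.5,"dy":-7,"dz":0,"yaw":0},{"dx":10.2,"dy":-8,"dz":0.2,"yaw":0},{"dx":10.2,"dy":-8,"dz":0.2,"yaw":0},{"dx":10.2,"dy":-8,"dz":0.2,"yaw":0},{"dx":10.2,"dy":-8,"dz":0.2,"yaw":0},{"dx":10.2,"dy":-8,"dz":0.2,"yaw":0}]'; python3 go.py .468 -.1945 .017 87;python3 - <<'E'
from h import *
cv2.imwrite("pics/t7.png",cv2.resize(cams.capture("side")[100:240,190:350],None,fx=5,fy=4.2,interpolation=cv2.INTER_CUBIC))
cv2.imwrite("pics/t7t.png",cv2.resize(cams.capture("top")[135:265,185:365],None,fx=4.4,fy=4.4,interpolation=cv2.INTER_CUBIC))
E
```

```text
time_s: 4.58
tool_pos: [0.468, -0.1938, 0.0975]
orientation: [180.0, 0.0, 87.0]
force: [1.4, -0.0, -0.4]
opening: 0.0366
t 4.575 pos [ 0.468  -0.1938  0.0975] ori [1.7999e+02 1.0000e-02 8.6980e+01] op 0.0366 F [ 1.4 -0.  -0.4]
dx dy dz cm [-0.07  0.    8.05] yaw -0.0
```

View pics/t7.png

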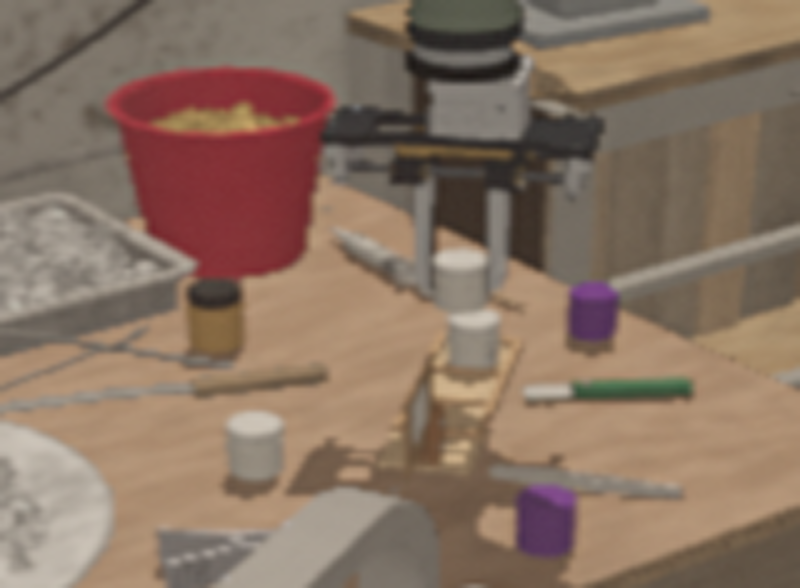

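View pics/t7t.png

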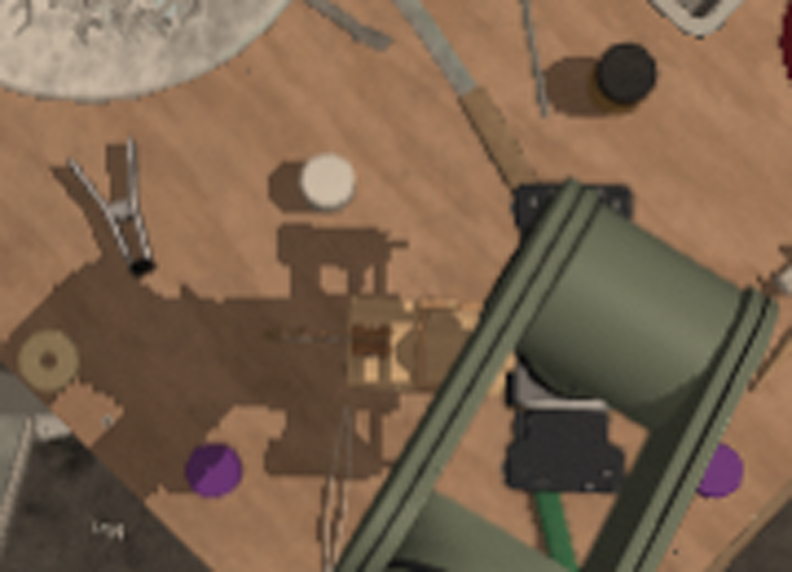

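Jar B is held upright over the middle pocket (side crop (461,285)). Lowering and releasing.

```bash
python3 -m jog '[{"dx":-0.1,"dy":0,"dz":2.5,"yaw":0},{"dx":-0.1,"dy":0,"dz":5,"yaw":0},{"dx":-0.1,"dy":0,"dz":6.5,"yaw":0},{"dx":-0.1,"dy":0,"dz":7.3,"yaw":0},{"dx":-0.1,"dy":0,"dz":7.75,"yaw":0},{"dx":-0.1,"dy":0,"dz":7.75,"yaw":0},{"dx":-0.1,"dy":0,"dz":7.75,"yaw":0}]'; python3 go.py .468 -.1945 .0185 87;python3 - <<'E'
from h import *
cv2.imwrite("pics/t8.png",cv2.resize(cams.capture("side")[100:240,190:350],None,fx=5,fy=4.2,interpolation=cv2.INTER_CUBIC))
E
```

```text
time_s: 5.55
tool_pos: [0.4681, -0.1944, 0.0206]
orientation: [179.9, 0.0, 87.0]
force: [-0.2, -0.5, -0.1]
opening: 0.0371
t 5.55 pos [ 0.4681 -0.1944  0.0206] ori [1.7993e+02 4.0000e-02 8.7020e+01] op 0.0371 F [-0.2 -0.5 -0.1]
dx dy dz cm [-0.02 -0.01  0.21] yaw 0.0
```

View pics/t8.png

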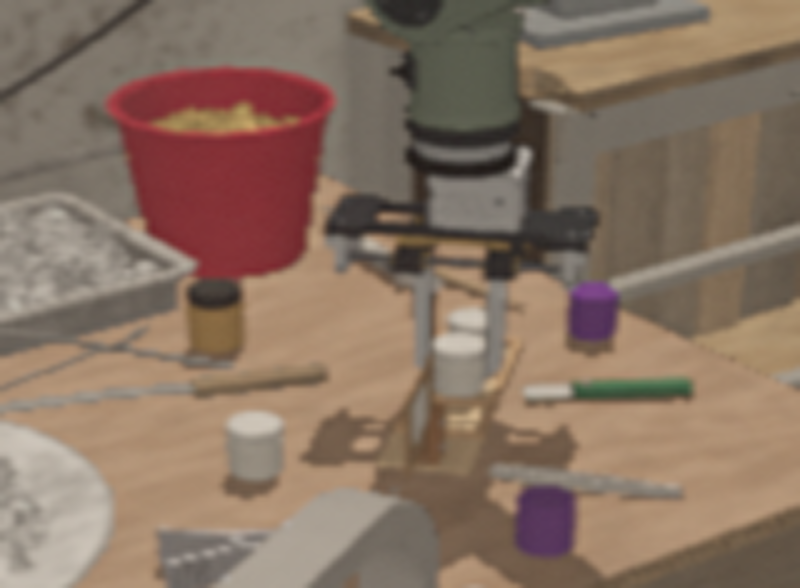

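```bash
python3 -m jog '[{"dx":0,"dy":0,"dz":0.2,"yaw":0},{"dx":0,"dy":0,"dz":0.2,"yaw":0}]'; python3 -m jog '[{"dx":0,"dy":0,"dz":0,"yaw":0},{"dx":0,"dy":0,"dz":0,"yaw":0},{"dx":0,"dy":0,"dz":0,"yaw":0},{"dx":0,"dy":0,"dz":-2,"yaw":0},{"dx":0,"dy":0,"dz":-5,"yaw":0},{"dx":0,"dy":0,"dz":-9,"yaw":0},{"dx":0,"dy":0,"dz":-11,"yaw":0},{"dx":0,"dy":0,"dz":-11,"yaw":0}]' 80 20; python3 go.py .5832 -.0574 .10 87;python3 - <<'E'
from h import *
cv2.imwrite("pics/t9.png",cv2.resize(cams.capture("side")[100:240,190:350],None,fx=5,fy=4.2,interpolation=cv2.INTER_CUBIC))
E
```

```text
time_s: 5.85
tool_pos: [0.4682, -0.1945, 0.019]
orientation: [179.9, 0.0, 87.0]
force: [-1.2, 0.4, 3.7]
opening: 0.0368
time_s: 6.85
tool_pos: [0.4689, -0.1949, 0.1297]
orientation: [179.8, 0.1, 87.0]
force: [-0.5, 0.3, -1.0]
opening: 0.0649
t 6.85 pos [ 0.4689 -0.1949  0.1297] ori [1.7978e+02 1.2000e-01 8.7020e+01] op 0.0649 F [-0.5  0.3 -1. ]
dx dy dz cm [14.33 10.69  2.98] yaw 0.0
```

View pics/t9.png

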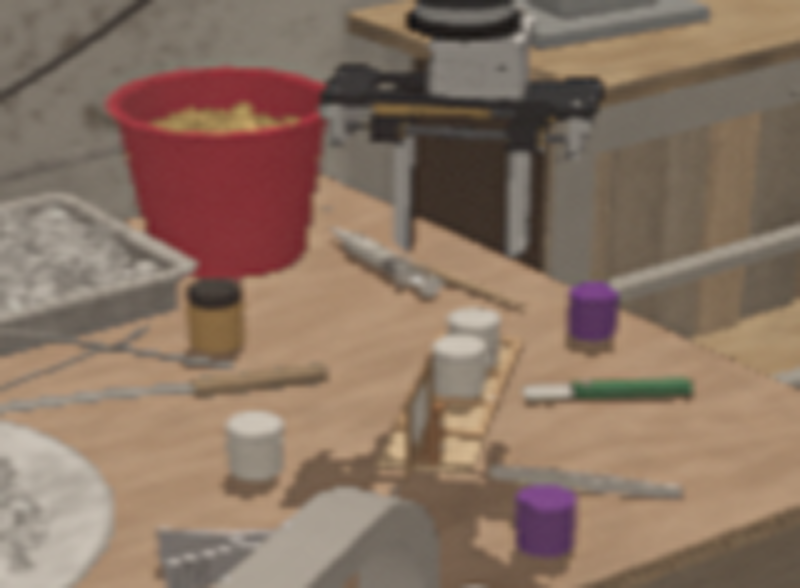

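Jar B stands upright in the middle pocket (crop (460,365)). On to jar A.

```bash
python3 -m jog '[{"dx":3,"dy":2.3,"dz":0,"yaw":0},{"dx":7,"dy":5.3,"dz":0,"yaw":0},{"dx":11,"dy":8.3,"dz":1.5,"yaw":0},{"dx":13.5,"dy":10.2,"dz":3,"yaw":0},{"dx":14.3,"dy":10.75,"dz":4,"yaw":0},{"dx":14.3,"dy":10.75,"dz":5,"yaw":0},{"dx":14.3,"dy":10.75,"dz":5,"yaw":0},{"dx":14.3,"dy":10.75,"dz":5,"yaw":0},{"dx":14.3,"dy":10.75,"dz":5,"yaw":0}]'; python3 go.py .5832 -.0574 .0145 87
```

```text
time_s: 8.02
tool_pos: [0.5826, -0.0577, 0.0788]
orientation: [179.9, 0.0, 87.0]
force: [0.3, 0.5, -0.2]
opening: 0.0645
t 8.025 pos [ 0.5826 -0.0577  0.0788] ori [1.7992e+02 2.0000e-02 8.6950e+01] op 0.0645 F [ 0.3  0.5 -0.2]
dx dy dz cm [0.03 0.05 6.43] yaw -0.001
```

```bash
python3 -m jog '[{"dx":0,"dy":0,"dz":2,"yaw":0},{"dx":0,"dy":0,"dz":4,"yaw":0},{"dx":0,"dy":0,"dz":5.5,"yaw":0},{"dx":0,"dy":0,"dz":6.4,"yaw":0},{"dx":0,"dy":0,"dz":6.4,"yaw":0},{"dx":0,"dy":0,"dz":6.4,"yaw":0}]'; python3 -m jog '[{"dx":0,"dy":0,"dz":0,"yaw":0},{"dx":0,"dy":0,"dz":0,"yaw":0},{"dx":0,"dy":0,"dz":0,"yaw":0},{"dx":0,"dy":0,"dz":0,"yaw":0},{"dx":0,"dy":0,"dz":0,"yaw":0},{"dx":0,"dy":0,"dz":-2,"yaw":0},{"dx":0,"dy":0,"dz":-6,"yaw":0},{"dx":0,"dy":0,"dz":-11,"yaw":0},{"dx":0,"dy":0,"dz":-12,"yaw":0},{"dx":0,"dy":0,"dz":-12,"yaw":0},{"dx":0,"dy":0,"dz":-12,"yaw":0}]' 255 20; python3 go.py .471 -.1425 .135 87
```

```text
time_s: 8.78
tool_pos: [0.5829, -0.0569, 0.0144]
orientation: [179.9, 0.0, 87.0]
force: [0.5, -0.4, -0.1]
opening: 0.0646
time_s: 10.15
tool_pos: [0.5806, -0.0564, 0.1318]
orientation: [-179.8, -0.0, 87.0]
force: [0.3, -0.3, -1.2]
opening: 0.0368
t 10.15 pos [ 0.5806 -0.0564  0.1318] ori [-1.7977e+02 -4.0000e-02  8.7020e+01] op 0.0368 F [ 0.3 -0.3 -1.2]
dx dy dz cm [ -9.17 -10.5   -0.28] yaw 0.0
```

```bash
python3 -m jog '[{"dx":-2,"dy":-2.3,"dz":0,"yaw":0},{"dx":-5,"dy":-5.9,"dz":0,"yaw":0},{"dx":-8,"dy":-9.4,"dz":0,"yaw":0},{"dx":-9.1,"dy":-10.7,"dz":0,"yaw":0},{"dx":-9.1,"dy":-10.7,"dz":0,"yaw":0},{"dx":-9.1,"dy":-10.7,"dz":0,"yaw":0},{"dx":-9.1,"dy":-10.7,"dz":0,"yaw":0},{"dx":-9.1,"dy":-10.7,"dz":0,"yaw":0}]'; python3 go.py .471 -.142 .0185 87
```

```text
time_s: 11.15
tool_pos: [0.4714, -0.1416, 0.134]
orientation: [180.0, -0.0, 87.1]
force: [0.8, 0.3, -0.1]
opening: 0.0368
t 11.15 pos [ 0.4714 -0.1416  0.134 ] ori [179.99  -0.    87.09] op 0.0368 F [ 0.8  0.3 -0.1]
dx dy dz cm [-0.04 -0.04 11.55] yaw 0.002
```

```bash
python3 -m jog '[{"dx":0,"dy":0,"dz":3,"yaw":0},{"dx":0,"dy":0,"dz":6,"yaw":0},{"dx":0,"dy":0,"dz":9,"yaw":0},{"dx":0,"dy":0,"dz":10.5,"yaw":0},{"dx":0,"dy":0,"dz":11.2,"yaw":0},{"dx":0,"dy":0,"dz":11.5,"yaw":0},{"dx":0,"dy":0,"dz":11.5,"yaw":0},{"dx":0,"dy":0,"dz":11.5,"yaw":0}]'; python3 go.py .471 -.1425 .0185 87;python3 - <<'E'
from h import *
cv2.imwrite("pics/t10.png",cv2.resize(cams.capture("side")[100:240,190:350],None,fx=5,fy=4.2,interpolation=cv2.INTER_CUBIC))
E
```

```text
time_s: 12.15
tool_pos: [0.4715, -0.1425, 0.0198]
orientation: [179.9, 0.0, 87.0]
force: [-0.5, 0.2, -0.1]
opening: 0.0371
t 12.15 pos [ 0.4715 -0.1425  0.0198] ori [1.7991e+02 4.0000e-02 8.7020e+01] op 0.0371 F [-0.5  0.2 -0.1]
dx dy dz cm [-0.   -0.05  0.13] yaw 0.0
```

View pics/t10.png

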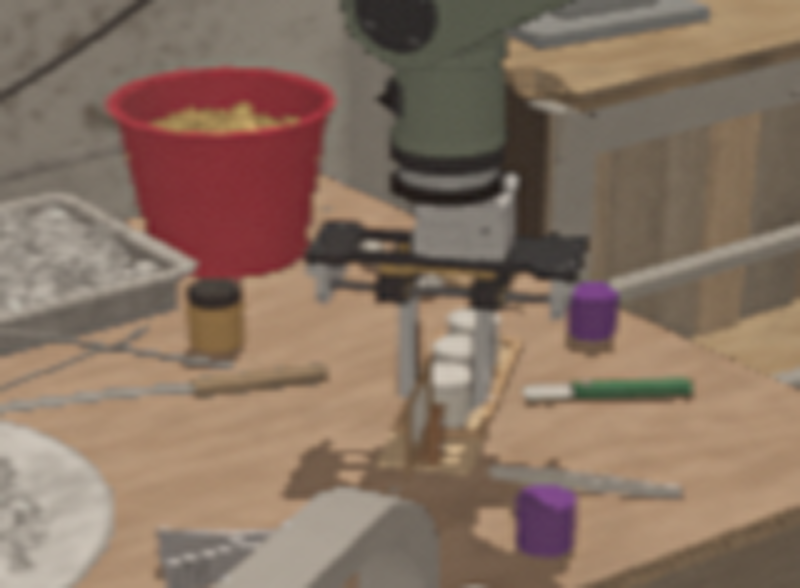

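```bash
python3 -m jog '[{"dx":0,"dy":0,"dz":0.15,"yaw":0},{"dx":0,"dy":0,"dz":0.15,"yaw":0}]'; python3 -m jog '[{"dx":0,"dy":0,"dz":0,"yaw":0},{"dx":0,"dy":0,"dz":0,"yaw":0},{"dx":0,"dy":0,"dz":0,"yaw":0},{"dx":0,"dy":0,"dz":-2,"yaw":0},{"dx":0,"dy":0,"dz":-5,"yaw":0},{"dx":0,"dy":0,"dz":-9,"yaw":0},{"dx":0,"dy":0,"dz":-13,"yaw":0},{"dx":0,"dy":0,"dz":-16,"yaw":0},{"dx":0,"dy":0,"dz":-16,"yaw":0}]' 65 20; python3 go.py .6018 .0964 .12 19
```

```text
time_s: 12.45
tool_pos: [0.4714, -0.1424, 0.0182]
orientation: [179.9, 0.0, 87.0]
force: [-0.3, -0.3, 4.5]
opening: 0.0366
time_s: 13.58
tool_pos: [0.4727, -0.1431, 0.1801]
orientation: [179.7, 0.1, 87.0]
force: [0.2, -0.1, -0.4]
opening: 0.07
t 13.575 pos [ 0.4727 -0.1431  0.1801] ori [1.7967e+02 1.5000e-01 8.7020e+01] op 0.07 F [ 0.2 -0.1 -0.4]
dx dy dz cm [24.6  11.62  6.01] yaw 1.187
```

```bash
python3 -m jog '[{"dx":3,"dy":1.5,"dz":0,"yaw":0.15},{"dx":7,"dy":3.3,"dz":0,"yaw":0.3},{"dx":11,"dy":5.2,"dz":0,"yaw":0.45},{"dx":15,"dy":7.1,"dz":0,"yaw":0.6},{"dx":19,"dy":9,"dz":1,"yaw":0.75},{"dx":22.5,"dy":10.7,"dz":2.5,"yaw":0.9},{"dx":24.5,"dy":11.7,"dz":4,"yaw":1.05},{"dx":24.5,"dy":11.7,"dz":5.8,"yaw":1.187},{"dx":24.5,"dy":11.7,"dz":5.8,"yaw":1.187},{"dx":24.5,"dy":11.7,"dz":5.8,"yaw":1.187},{"dx":24.5,"dy":11.7,"dz":5.8,"yaw":1.187}]'; python3 go.py .6018 .0964 .004 19;python3 - <<'E'
from h import *
cv2.imwrite("pics/a1.png",cv2.resize(cams.capture("side")[100:260,180:340],None,fx=4.5,fy=3.7,interpolation=cv2.INTER_CUBIC))
cv2.imwrite("pics/a2.png",cams.capture("top"))
im=cv2.imread("pics/a2.png");cv2.imwrite("pics/a2c.png",cv2.resize(im[135:265,185:365],None,fx=4.4,fy=4.4,interpolation=cv2.INTER_CUBIC))
E
```

```text
time_s: 14.95
tool_pos: [0.6008, 0.0961, 0.1202]
orientation: [180.0, -0.1, 19.0]
force: [0.4, 0.0, 0.9]
opening: 0.07
t 14.95 pos [0.6008 0.0961 0.1202] ori [ 1.7998e+02 -7.0000e-02  1.9040e+01] op 0.07 F [0.4 0.  0.9]
dx dy dz cm [ 0.09  0.   11.62] yaw 0.001
```

View pics/a1.png

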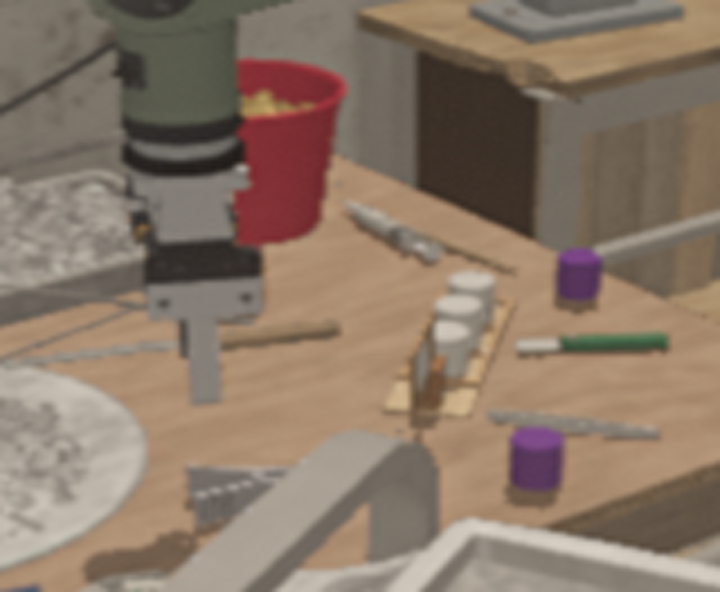

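View pics/a2c.png

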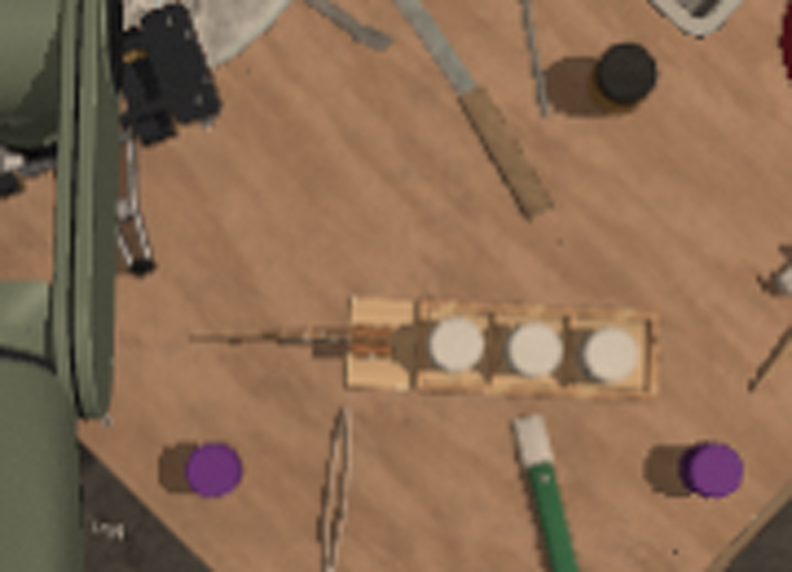

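```bash
python3 - <<'E'
from h import *
im=cv2.imread("pics/a2.png");hsv=cv2.cvtColor(im,cv2.COLOR_BGR2HSV)
m=(hsv[...,1]<60)&(hsv[...,2]>130)
P=[onz("top",c,.046)[:2] for c,s in sorted(blobs(im,m,(270,205,345,225),60),key=lambda b:-b[0][0])]
print(np.round(P,4)); u=np.array([.05,.99875])
for p in P: print((p-P[0])@u,(p-P[0])@[.99875,-.05])
E
python3 -m jog '[{"dx":0.1,"dy":0,"dz":3,"yaw":0},{"dx":0.1,"dy":0,"dz":6,"yaw":0},{"dx":0.1,"dy":0,"dz":9,"yaw":0},{"dx":0.1,"dy":0,"dz":10.5,"yaw":0},{"dx":0.1,"dy":0,"dz":11.3,"yaw":0},{"dx":0.1,"dy":0,"dz":11.5,"yaw":0},{"dx":0.1,"dy":0,"dz":11.5,"yaw":0}]'; python3 go.py .6018 .0964 .005 19
python3 - <<'E'
from h import *
cv2.imwrite("pics/b1.png",cv2.resize(cams.capture("side")[150:270,190:300],None,fx=6,fy=5,interpolation=cv2.INTER_CUBIC))
E
```

```text
[[ 0.4638 -0.2456]
 [ 0.4677 -0.195 ]
 [ 0.4715 -0.1425]]
0.0 0.0
0.05081013546243861 0.0013483791193993116
0.10342875866339139 0.002530457894051477
time_s: 15.92
tool_pos: [0.6022, 0.0968, 0.0054]
orientation: [180.0, -0.1, 19.0]
force: [0.6, 0.0, -0.0]
opening: 0.0703
t 15.925 pos [0.6022 0.0968 0.0054] ori [ 1.7997e+02 -1.0000e-01  1.9010e+01] op 0.0703 F [ 0.6  0.  -0. ]
dx dy dz cm [-0.05  0.03  0.04] yaw 0.0
```

View pics/b1.png

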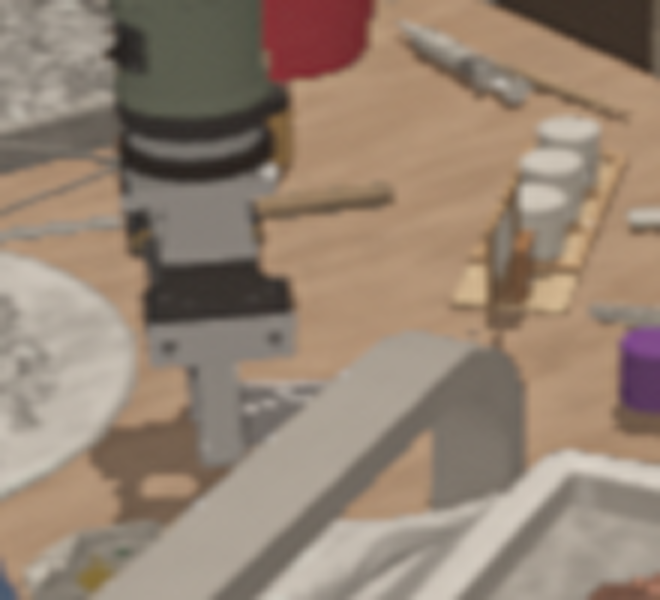

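Jar spacing is 51 and 103 mm, as it should be. The finger stands beside the handle's rear part with jaws ahead to the right, so I'll squeeze and lift.

```bash
python3 -m jog '[{"dx":0,"dy":0,"dz":0,"yaw":0},{"dx":0,"dy":0,"dz":0,"yaw":0},{"dx":0,"dy":0,"dz":0,"yaw":0},{"dx":0,"dy":0,"dz":0,"yaw":0},{"dx":0,"dy":0,"dz":0,"yaw":0},{"dx":0,"dy":0,"dz":0,"yaw":0},{"dx":0,"dy":0,"dz":0,"yaw":0},{"dx":0,"dy":0,"dz":0,"yaw":0}]' 255 30; python3 go.py
```

```text
time_s: 16.98
tool_pos: [0.6016, 0.0969, 0.0047]
orientation: [180.0, -0.0, 19.0]
force: [0.7, 0.8, 2.1]
opening: 0.0194
t 16.975 pos [0.6016 0.0969 0.0047] ori [ 1.800e+02 -4.000e-02  1.901e+01] op 0.0194 F [0.7 0.8 2.1]
```

Opening is 19.4 mm, which means fully squeezed. Lifting.

```bash
python3 -m jog '[{"dx":0,"dy":0,"dz":-1,"yaw":0},{"dx":0,"dy":0,"dz":-3,"yaw":0},{"dx":0,"dy":0,"dz":-6,"yaw":0},{"dx":0,"dy":0,"dz":-8.5,"yaw":0},{"dx":0,"dy":0,"dz":-10,"yaw":0},{"dx":0,"dy":0,"dz":-10,"yaw":0},{"dx":0,"dy":0,"dz":-10,"yaw":0}]'; python3 go.py .482 .09 .105 87.1
python3 - <<'E'
from h import *
cv2.imwrite("pics/c1.png",cv2.resize(cams.capture("side")[130:270,190:300],None,fx=6,fy=4.2,interpolation=cv2.INTER_CUBIC))
E
```

```text
time_s: 17.85
tool_pos: [0.6003, 0.0968, 0.1035]
orientation: [-180.0, 0.1, 19.0]
force: [0.0, 0.1, -1.3]
opening: 0.0191
t 17.85 pos [0.6003 0.0968 0.1035] ori [-1.7997e+02  1.1000e-01  1.9010e+01] op 0.0191 F [ 0.   0.1 -1.3]
dx dy dz cm [-11.41  -3.22  -0.12] yaw -1.188
```

View pics/c1.png

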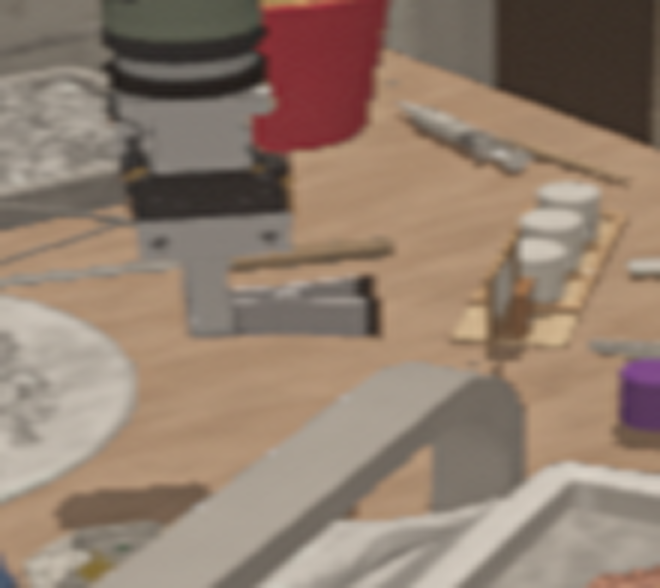

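```bash
python3 - <<'E'
from h import *
for z in(0,.05,.1,.15,.2):
    P=onz("side",(190+500/6,130+375/4.2),z);Q=onz("side",(190+100/6,130+585/4.2),z);print(z,P.round(3),proj("top",P).round(0),Q.round(3),proj("top",Q).round(0))
im=cv2.imread("pics/top0.png");cv2.imwrite("pics/d.png",cv2.resize(im[150:384,60:260],None,fx=3,fy=2.5,interpolation=cv2.INTER_CUBIC))
E
```

```text
0 [ 0.472 -0.022  0.   ] [248. 214.] [ 0.617  0.255 -0.   ] [159. 168.]
0.05 [0.461 0.056 0.05 ] [221. 217.] [0.598 0.316 0.05 ] [135. 172.]
0.1 [0.451 0.135 0.1  ] [192. 220.] [0.578 0.377 0.1  ] [110. 177.]
0.15 [0.44  0.213 0.15 ] [160. 224.] [0.559 0.439 0.15 ] [ 82. 182.]
0.2 [0.43  0.292 0.2  ] [126. 228.] [0.539 0.5   0.2  ] [ 53. 188.]
```

View pics/d.png

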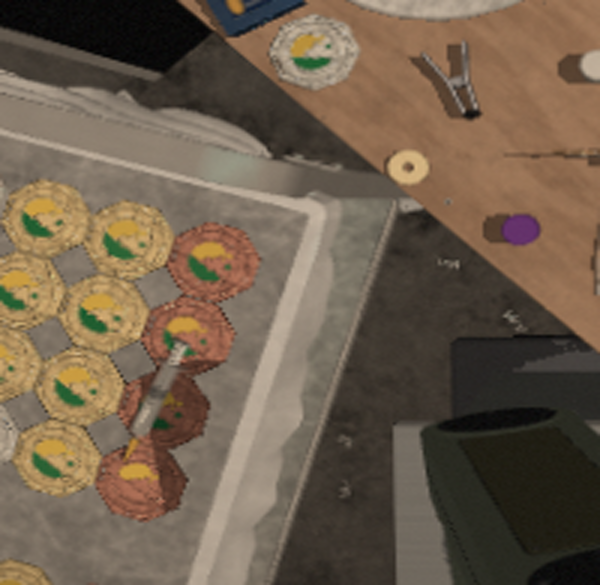

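The trolley's push-handle end is at about (.45, .135, .10). I'll stay at y ≤ .09, so the gripper body stays clear of it. Turning to a standoff in line with the card.

```bash
python3 go.py .4824 .085 .14 87.1; python3 -m jog '[{"dx":-1,"dy":0,"dz":-1.5,"yaw":-0.1},{"dx":-3,"dy":-0.7,"dz":-3,"yaw":-0.25},{"dx":-5,"dy":-1.2,"dz":-3.7,"yaw":-0.4},{"dx":-7,"dy":-1.8,"dz":-3.7,"yaw":-0.55},{"dx":-9,"dy":-2.2,"dz":-3.7,"yaw":-0.7},{"dx":-10.5,"dy":-2.6,"dz":-3.7,"yaw":-0.85},{"dx":-11.5,"dy":-2.8,"dz":-3.7,"yaw":-1.0},{"dx":-11.6,"dy":-2.8,"dz":-3.7,"yaw":-1.15},{"dx":-11.6,"dy":-2.8,"dz":-3.7,"yaw":-1.188},{"dx":-11.6,"dy":-2.8,"dz":-3.7,"yaw":-1.188},{"dx":-11.6,"dy":-2.8,"dz":-3.7,"yaw":-1.188}]'; python3 go.py .4824 .085 .06 87.1
python3 - <<'E'
from h import *
cv2.imwrite("pics/e1.png",cv2.resize(cams.capture("side")[130:250,210:320],None,fx=6,fy=5,interpolation=cv2.INTER_CUBIC))
cv2.imwrite("pics/e1t.png",cv2.resize(cams.capture("top")[155:265,185:305],None,fx=6,fy=5.4,interpolation=cv2.INTER_CUBIC))
E
```

```text
t 17.9 pos [0.6001 0.0968 0.1031] ori [-1.7995e+02  1.5000e-01  1.9010e+01] op 0.0191 F [-0.7  0.  -2.3]
dx dy dz cm [-11.52  -2.72  -3.66] yaw -1.188
time_s: 19.27
tool_pos: [0.482, 0.0855, 0.1408]
orientation: [-179.9, 0.0, 87.0]
force: [0.6, -0.2, -0.4]
opening: 0.0193
t 19.275 pos [0.482  0.0855 0.1408] ori [-179.92    0.     87.04] op 0.0193 F [ 0.6 -0.2 -0.4]
dx dy dz cm [-0.05  0.06  8.08] yaw -0.001
```

View pics/e1.png

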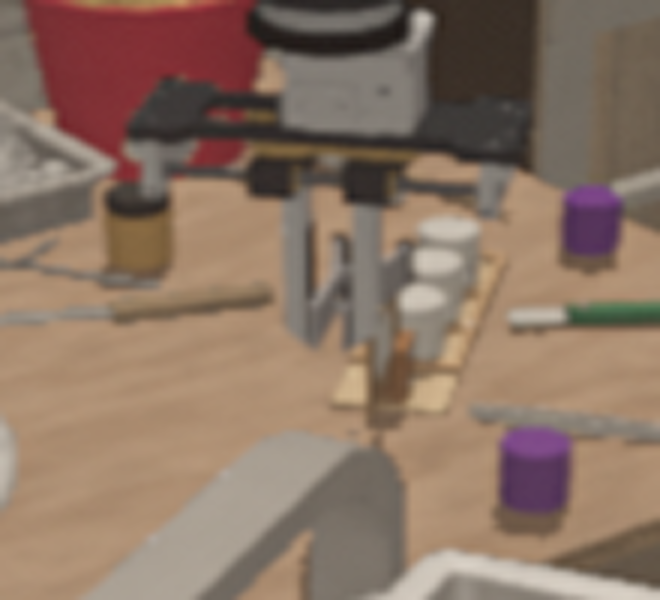

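View pics/e1t.png

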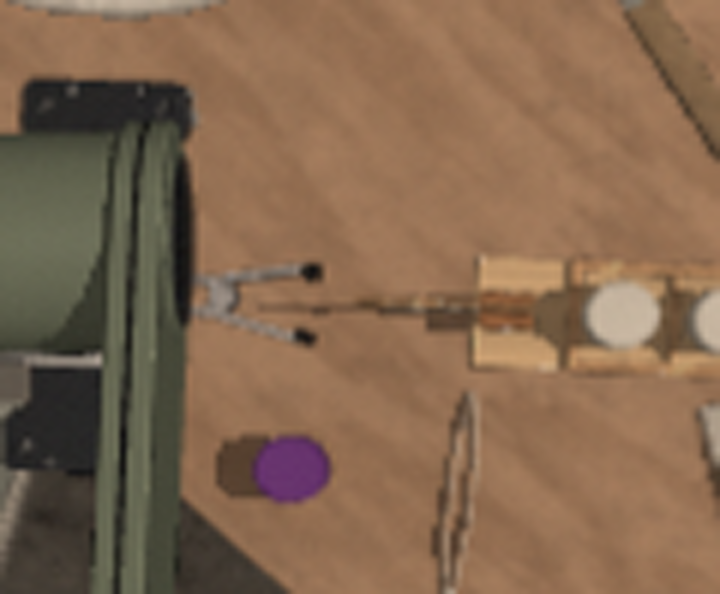

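The top view shows the open clip: hinge at crop (220,295), tips at (312,271) and (304,338), pointing at the card. I'll measure it.

```bash
python3 - <<'E'
from h import *
p=lambda x,y:(185+(x+.5)/6-.5,155+(y+.5)/5.4-.5)
H=onz("top",p(220,295),.166);A=onz("top",p(312,271),.166);B=onz("top",p(304,338),.166);M=(A+B)/2
print(H.round(4),A.round(4),B.round(4),M.round(4),np.linalg.norm(A-B),np.linalg.norm(M-H),np.degrees(np.arctan2(*(M-H)[:2][::-1])))
E
```

```text
[0.4786 0.0439 0.166 ] [0.4901 0.0028 0.166 ] [0.457  0.0066 0.166 ] [0.4735 0.0047 0.166 ] 0.03331993351976045 0.03956397402578871 -97.38567959148445
```

```bash
python3 -m jog '[{"dx":0,"dy":0,"dz":2,"yaw":0},{"dx":0,"dy":0,"dz":4.5,"yaw":0},{"dx":0,"dy":0,"dz":7,"yaw":0},{"dx":0,"dy":0,"dz":8.5,"yaw":0},{"dx":0,"dy":0,"dz":9.25,"yaw":0},{"dx":0,"dy":0,"dz":9.25,"yaw":0},{"dx":0,"dy":0,"dz":9.25,"yaw":0},{"dx":0,"dy":0,"dz":9.25,"yaw":0}]'; python3 go.py .4824 .085 .048 87.1
python3 - <<'E'
from h import *
s=cams.capture("side");t=cams.capture("top");cv2.imwrite("pics/f1s.png",s);cv2.imwrite("pics/f1t.png",t)
cv2.imwrite("pics/f1.png",cv2.resize(s[150:230,230:310],None,fx=7.5,fy=7.5,interpolation=cv2.INTER_CUBIC))
cv2.imwrite("pics/f1tc.png",cv2.resize(t[190:235,205:285],None,fx=10,fy=10,interpolation=cv2.INTER_CUBIC))
E
```

```text
time_s: 20.38
tool_pos: [0.4833, 0.0855, 0.0498]
orientation: [179.9, -0.0, 87.1]
force: [-0.0, -0.1, -0.4]
opening: 0.0189
t 20.375 pos [0.4833 0.0855 0.0498] ori [ 1.7989e+02 -1.0000e-02  8.7080e+01] op 0.0189 F [-0.  -0.1 -0.4]
dx dy dz cm [-0.06 -0.09  0.18] yaw -0.0
```

View pics/f1.png

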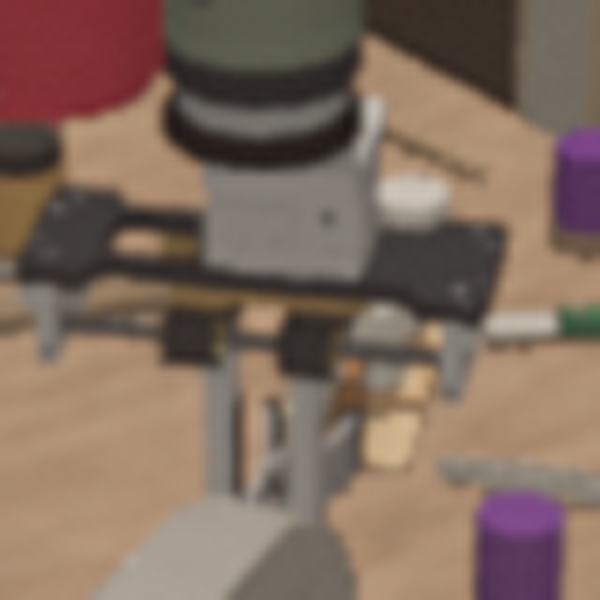

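View pics/f1tc.png

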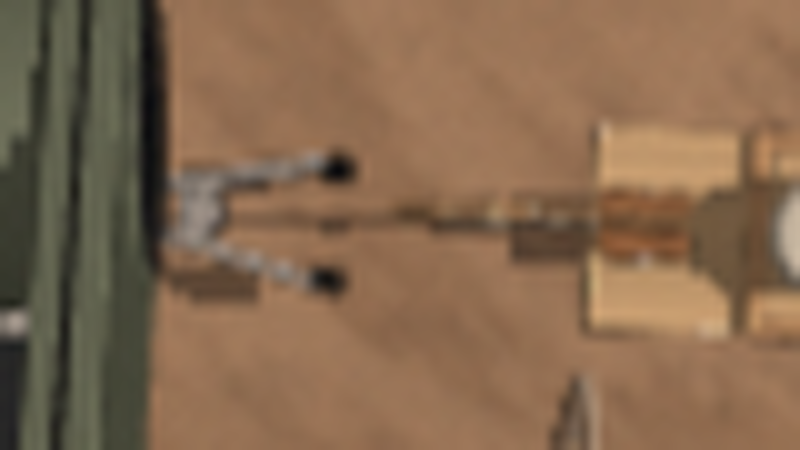

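```bash
python3 - <<'E'
from h import *
t=cv2.imread("pics/f1t.png").astype(int)
p=lambda x,y:(205+(x+.5)/10-.5,190+(y+.5)/10-.5)
m=t.max(2)<60
for c,s in blobs(t,m,(225,200,245,225),2): print("dark",c.round(2),s[4],onz("top",c,.075).round(4))
H=onz("top",p(199,210),.075);A=onz("top",p(338,167),.075);B=onz("top",p(328,281),.075);M=(A+B)/2
E=onz("top",p(395,211),.09)
print(H.round(4),A.round(4),B.round(4),M.round(4),"E",E.round(4),np.linalg.norm(A-B),np.linalg.norm(M-H),np.degrees(np.arctan2(*(M-H)[:2][::-1])))
h=(M-H)[:2]/np.linalg.norm((M-H)[:2]);l=np.array([-h[1],h[0]]);e=(E-H)[:2];print("edge in clip",e@h,e@l)
E
```

```text
dark [238.2 206.6] 5 [0.4902 0.0036 0.075 ]
dark [237.5 217.5] 4 [0.4587 0.0059 0.075 ]
[0.4792 0.0435 0.075 ] [0.4912 0.0032 0.075 ] [0.4583 0.0063 0.075 ] [0.4748 0.0047 0.075 ] E [ 0.4776 -0.0138  0.09  ] 0.03304480193595639 0.0390054677898515 -96.51465545770688
edge in clip 0.05713537655742578 0.004954817618210088
```

```bash
python3 go.py .4828 .085 .048 90; python3 -m jog '[{"dx":0,"dy":-0.05,"dz":0.1,"yaw":-0.025},{"dx":0,"dy":-0.05,"dz":0.1,"yaw":-0.05},{"dx":0,"dy":-0.05,"dz":0.1,"yaw":-0.05},{"dx":0,"dy":-0.05,"dz":0.1,"yaw":-0.05}]'; python3 go.py .481 .0547 .048 90
python3 - <<'E'
from h import *
t=cams.capture("top");cv2.imwrite("pics/g1t.png",t)
cv2.imwrite("pics/g1tc.png",cv2.resize(t[190:235,205:285],None,fx=10,fy=10,interpolation=cv2.INTER_CUBIC))
t=t.astype(int);m=t.max(2)<60
for c,s in blobs(t,m,(225,200,245,225),2): print("dark",c.round(2),s[4],onz("top",c,.074).round(4))
E
```

```text
t 20.475 pos [0.483  0.0855 0.0496] ori [179.93  -0.    87.08] op 0.0196 F [-0.1 -0.2 -0.3]
dx dy dz cm [-0.05 -0.02  0.16] yaw -0.051
time_s: 20.98
tool_pos: [0.482, 0.0855, 0.0479]
orientation: [-180.0, -0.0, 89.9]
force: [0.1, -0.1, -1.2]
opening: 0.0192
t 20.975 pos [0.482  0.0855 0.0479] ori [-180.     -0.     89.94] op 0.0192 F [ 0.1 -0.1 -1.2]
dx dy dz cm [-3.08 -0.09 -0.01] yaw -0.001
dark [238.2 205.6] 5 [0.4932 0.0036 0.074 ]
dark [237.8 216.6] 5 [0.4614 0.005  0.074 ]
```

View pics/g1tc.png

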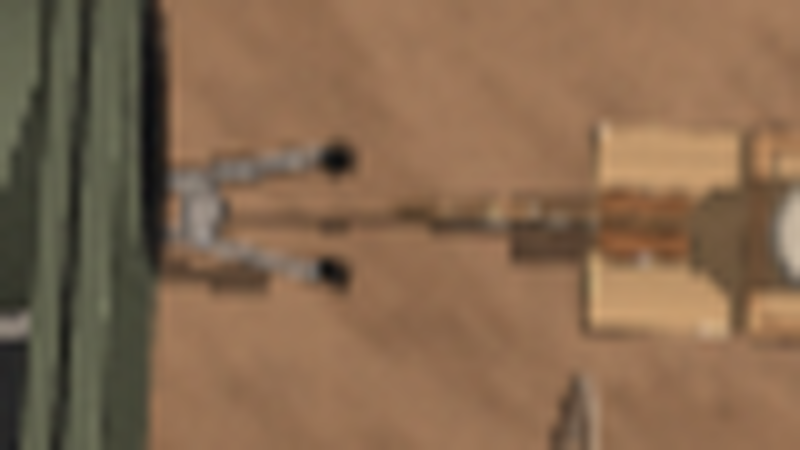

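Now aligned: heading -92.5° against the card's -92.9°, and about 1 mm off the midline. Advancing 31 mm slowly.

```bash
python3 -m jog '[{"dx":-0.4,"dy":0,"dz":0,"yaw":0},{"dx":-0.9,"dy":0,"dz":0,"yaw":0},{"dx":-1.4,"dy":0,"dz":0,"yaw":0},{"dx":-1.9,"dy":0,"dz":0,"yaw":0},{"dx":-2.4,"dy":0,"dz":0,"yaw":0},{"dx":-2.8,"dy":0,"dz":0,"yaw":0},{"dx":-3.1,"dy":0,"dz":0,"yaw":0},{"dx":-3.1,"dy":0,"dz":0,"yaw":0},{"dx":-3.1,"dy":0,"dz":0,"yaw":0},{"dx":-3.1,"dy":0,"dz":0,"yaw":0}]'; python3 go.py .4815 .0547 .048 90
python3 - <<'E'
from h import *
t=cams.capture("top");cv2.imwrite("pics/h1t.png",t);s=cams.capture("side")
cv2.imwrite("pics/h1tc.png",cv2.resize(t[190:235,205:285],None,fx=10,fy=10,interpolation=cv2.INTER_CUBIC))
cv2.imwrite("pics/h1s.png",cv2.resize(s[150:230,240:310],None,fx=8.5,fy=7.5,interpolation=cv2.INTER_CUBIC))
t=t.astype(int);m=t.max(2)<60
for c,s in blobs(t,m,(235,200,260,225),2): print("dark",c.round(2),s[4],onz("top",c,.074).round(4))
E
python3 go.py
```

```text
time_s: 22.28
tool_pos: [0.4819, 0.0546, 0.0479]
orientation: [180.0, -0.0, 90.0]
force: [0.2, -0.1, -1.2]
opening: 0.0193
t 22.275 pos [0.4819 0.0546 0.0479] ori [180.    -0.    89.96] op 0.0193 F [ 0.2 -0.1 -1.2]
dx dy dz cm [ 0.01 -0.04 -0.01] yaw -0.001
dark [248.5 205.5] 4 [ 0.4931 -0.0262  0.074 ]
dark [248.5 216.5] 4 [ 0.4613 -0.0259  0.074 ]
t 22.375 pos [0.4819 0.0546 0.0479] ori [180.    -0.    89.96] op 0.019 F [-1.2 -0.4 -0.3]
```

View pics/h1tc.png

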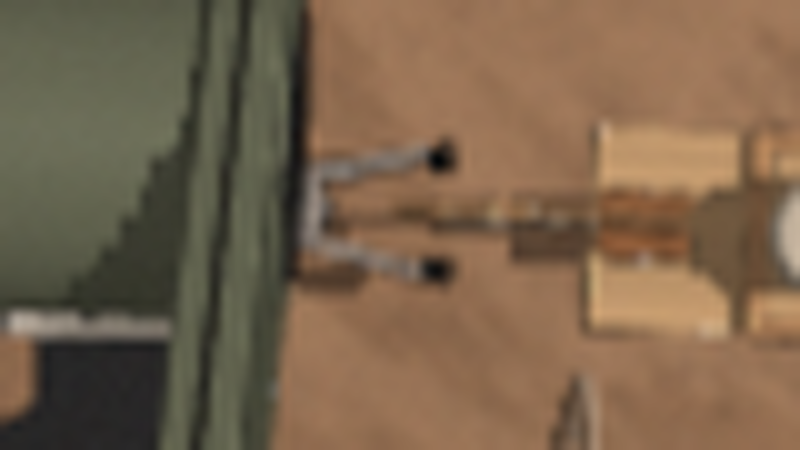

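View pics/h1s.png

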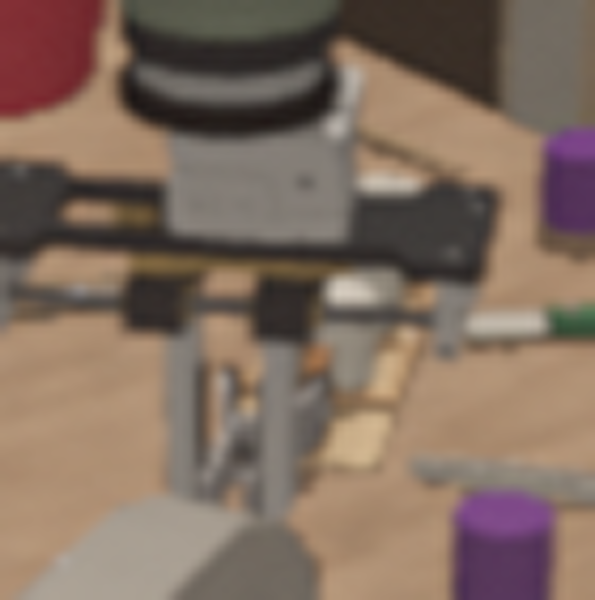

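Final look:
- **Jaws:** tip centres at crop (441,158) and (434,269), with the card between them at row 212. In coordinates the tip midpoint is x=.4772 against the card line at .477.
- **Depth:** the edge at crop x≈395 is about 17 mm inside the tips and about 24–26 mm ahead of the hinge.
- **Contact:** forces are at noise level.

One settling check, then I hand in.

```bash
python3 -m jog '[{"dx":0,"dy":0,"dz":0,"yaw":0},{"dx":0,"dy":0,"dz":0,"yaw":0},{"dx":0,"dy":0,"dz":0,"yaw":0}]'; python3 - <<'E'
from h import *
t=cams.capture("top");hsv=cv2.cvtColor(t,cv2.COLOR_BGR2HSV)
m=(hsv[...,1]<60)&(hsv[...,2]>130)
for c,s in blobs(t,m,(270,205,345,225),60): print(onz("top",c,.046).round(4))
print(np.abs(ctrl.get_obs()["dq"]).max()); print(ctrl.finish_job())
E
```

```text
time_s: 22.75
tool_pos: [0.4819, 0.0545, 0.0479]
orientation: [-180.0, -0.0, 89.9]
force: [0.3, -0.3, -1.4]
opening: 0.0193
[ 0.4713 -0.1424  0.046 ]
[ 0.4674 -0.1949  0.046 ]
[ 0.4638 -0.2456  0.046 ]
0.08065009424427472
the job is handed in; nothing more can be done
None
```

I finished the task and handed it in at about 23 s of the 61 s allowed; no verdict is reported.

**What I did:** I stood the two loose white jars in the middle pocket and the card-side pocket. I then took the clip by its handles, squeezed it fully open and carried it level round the card's free edge. The arm is still holding it there.

**Last checks:**
- **Jars:** all three stand in their pockets, 51 and 53 mm apart. The jar already in the tray moved less than 1 mm.
- **Grip:** the gripper reads 19.3 mm across the handles (about 20 mm is fully squeezed), at 30 N.
- **Position on the card:** clip centre about 58 mm above the bench. The edge is about 24–26 mm ahead of the hinge, or 17 mm inside the tips, and within about 1 mm of the midline.
- **Alignment:** before the final straight advance the clip was within about 1° of the card's line. The last picture, read to a pixel or so, puts it within about 3°.
- **Stillness and contact:** the arm was still. Tool force was about 1.5 N, mostly vertical, and it read the same before the jaws reached the card, so it shows no sign of contact.

**Failures and disagreements:**
- One move was refused for a missing yaw value; nothing moved.
- I first took the card's shadow for the card and corrected that using both views.
- The clip had turned about 3° in the grip, and the hinge sat about 42 mm ahead of the fingers instead of 36 mm. I corrected for both before the final advance.
- In the last pictures the gripper partly hid the clip from the side, so the final position rests mainly on the top view.

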